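# Hook the wide drying arm into the counter rack and press it home

## Robot

A 6-joint arm with a two-finger parallel gripper is mounted at the origin on the work surface. World frame = base frame: x ahead of the robot, y to its left, z up, the work surface at z = 0. Lengths are in m, angles in rad, forces in N, time in s.
With the tool pointing down it reaches from about 0.3 to 0.85 m from the base axis. Payload 5.4 kg.
Tool frame: the origin (TCP) lies at the very end of the fingers, on their centre line; the grasp point (between the pads) lies ctrl.grasp_offset behind it (ctrl.grasp_offset is the distance from the TCP to the grasp point, in m); z points along the fingers, y is the direction in which the jaws open and shut (so a half turn about z gives the same grasp; the last joint's range is limited). The gripper opens to 85 mm and grips with 20 to 120 N. Pads are 22 mm wide; open, the fingers measure 114 mm over their backs; the gripper's body (76 mm by 85 mm) begins 54 mm behind the grasp point. The pads swing forward as they close: fully open they stand 13 mm farther back than shut.
Start: joints at [0.913, 0.158, 1.597, -0, 1.386, -0.21], TCP at [0.249, 0.518, 0.231] pointing down, gripper open.
Joint ranges: [-2.91, 2.91], [-0.94, 2.29], [0.18, 2.7], [-1.29, 4.43], [0.17, 2.64], [-3, 3]. Speed limits (rad/s): [2.57, 2.57, 3.14, 3.14, 3.14, 3.14].

## Interface

Orientations are given as a unit quaternion [x, y, z, w].
In Python, from workcell import readout, camera, ctrl gives the robot as it stands.
- The arm moves only by the tool servo_tool, never from a script. Its argument "deltas" is a list that holds one entry, the list of rows, each a list of 7 numbers: the turn, a rotation vector about the world's x, y, z in degrees, then the shift along the world's x, y, z in cm, then the gripper's target within -1 to 1 (shut at 1, half-way at 0, fully open at -1). In form: [[[ax, ay, az, dx, dy, dz, hand], ...]]. A call has 1 to 10 rows; each row shifts and turns the commanded pose from where the row before left it; what a row does not reach is not made up. A row lasts 1/12 s, in which the tool goes at most 41.7 mm and 7.16 degrees, less where a joint would pass 70% of its speed; a pose out of reach is approached as far as the arm can. A call is refused whole if a number of a shift passes 4.17 or a number of a turn 7.16, either way. A call with a gripper value outside its range is refused whole. The fingers move at their own pace and stop on an object; the grip force is fixed at half the most. Time passes only in rows, so rows that do not move let the fingers close. It gives the time, the measured TCP pose, the force and the opening at its end, in the units of the state.
- readout.read_state(): the state, without advancing time (a new reading comes with each control period).
- camera(name): name is "scene" or "side" or "wrist"; returns a dict with "color" (480x640x3 uint8, red, green, blue), "fx", "fy", "cx", "cy" (pixels), "rvec" (rotation vector, rad) and "tvec" (3), from world to camera coordinates, as OpenCV has them; the wrist camera has in their place "hand_eye" (4x4, takes a point from camera to tool coordinates, whose origin is the TCP and whose axes are the flange's). Camera axes: x right, y down, z forward; pixel columns grow to the right and rows downward; lengths in m; the calibration is good to about 2 mm. A picture is of the moment at which its call begins: read the wrist's pose just before it. There is no depth.
- ctrl.sign_off(): hands the job in, once; it reports no verdict.
The state is a dict: "time_s": time; "joint_pos": joint angles; "qvel": joint speeds; "joint_torque": joint torques, N m; "tcp_pos": TCP position; "orientation": TCP orientation; "ft_force": force on the tool from outside, world axes, zero at the start; "wrist_torque": the same for the moment, N m; "grip_width": opening from 0.0 (shut) to 1.0 (fully open).
Only numpy, scipy, OpenCV 4.12 (cv2) and the standard library are available. Lean on these libraries where they do the work, as an engineer would, in place of code of your own. Each camera call takes 0.05 s, during which the arm holds its last target. There are 200 camera calls.

## Task

Fit the wide drying arm, the one with two claws, onto the white slotted rack on the kitchen counter: put both claws into the slots of the two uprights, then press it down until it locks fully home and sits level with its plate against the uprights, and let go. Leave the short one-claw arm where it stands.

Things in the scene. Friction and masses are not known exactly. Their poses are not given: they have to be found in the camera images.
- wide_arm: Steel T-shaped arm, 0.3 kg, standing upright as when fitted. Origin: back face of its cross plate, mid-width, underside level; z up, +x out of the back. In mm: plate 8 thick, 160 wide, 90 high; 2 claws behind at y +-55, 14 wide, neck underside z 56, top 66, lip down to z 41, reach x 24. Grip the bar in front: 12 thick in y, z 78-112, x -120 to -8; best x -55, z 95. Front post x -125, 128 high.
- rack: White rack fixed to the counter. Origin: counter level, midway between the uprights, on their front (robot-side) faces; z up, +x to the back. In mm: 2 uprights 8 thick, 50 wide, 168 high, at y +-55, each with a through slot 36 wide, z 96 to 156. Base plate x -25 to 85, 190 wide, 12 high. Between them a sprung roller, 22 across, axis x 15, z 71.5, which yields to +x and locks the arm.
- home (a point): Point on the rack, axes as the rack's, 40 mm above its origin: the wide arm's origin once fitted (axes parallel). Enter with the arm 16 to 48 mm higher (best 34) along +x until its plate meets the uprights; 11 mm spare sideways. Then press straight down to this height: a bar behind the plate snaps under the roller, which yields at 3 to 10 N (not to weight alone); claw necks end on the slot sills.
- short_arm: Bystander: similar steel arm, but its cross plate is 64 mm wide with one claw in the middle; 115 mm from front to back, 128 high. Origin: back face of its plate, mid-width, underside level; +x out of the back. It stands left or right, in exchange with the wide arm.

How it is judged:
At the end, for the whole second after the job is handed in: At rest on the rack, the wide arm's origin is 10 mm before to 6 mm behind the home point, within 18 mm of it sideways, 8 mm below to 7 mm above it, and the arm is level and square to the rack within 10 degrees. The short arm is within 30 mm of its start place (x of wide_arm in the frame of home between -0.01 and 0.006 m and y of wide_arm in the frame of home between -0.018 and 0.018 m and z of wide_arm in the frame of home between -0.008 and 0.007 m and angle between the z axis of wide_arm and the z axis of rack, either way round below 0.17 rad and angle between the x axis of wide_arm and the x axis of rack, either way round below 0.17 rad and linear speed of wide_arm below 0.02 m/s and distance of short_arm from where it was at the start of the episode below 0.03 m); the robot touches nothing.
It fails at once if the short arm is pushed away from its place or knocked over (distance of short_arm from where it was at the start of the episode above 0.03 m or angle between short_arm's own z axis and vertical above 0.5 rad).
It also fails if it takes over 45 s, if anything falls off the work surface, if the arm or the gripper's body presses on something with over 40 N, if the wrist force passes 120 N, or if a joint passes its speed limit or range.

## Working session

There is one attempt and no reset: what is moved stays moved. The work goes in short steps, Python scripts to look and compute and a tool call to move; the robot and the scene stay as the last step left them, time stands still between calls to the robot, and variables do not carry over. Pictures are saved under pics/ and viewed, about 8 in all and at most 12, crops included, and the job is handed in when it is done.

Besides the shell and the picture viewer there is one more tool, called after "Request:" as name(argument=value, ...), one argument or row to a line, values as JSON. servo_tool: Moves the arm, as the interface text tells. Its arguments: {"type":"object","properties":{"deltas":{"type":"array"}},"required":["deltas"]}

```bash
mkdir -p pics; cat > h.py <<'E'
import numpy as np, cv2
from workcell import readout, camera, ctrl
def proj(c,P):
    K=np.array([[c['fx'],0,c['cx']],[0,c['fy'],c['cy']],[0,0,1.]])
    return cv2.projectPoints(np.float64(P).reshape(-1,3),np.float64(c['rvec']),np.float64(c['tvec']),K,None)[0].reshape(-1,2)
def ray(c,u,v):
    R=cv2.Rodrigues(np.float64(c['rvec']))[0]; t=np.float64(c['tvec']).ravel()
    return -R.T@t, R.T@np.array([(u-c['cx'])/c['fx'],(v-c['cy'])/c['fy'],1])
def onz(c,u,v,z):
    o,d=ray(c,u,v); return o+d*(z-o[2])/d[2]
def tri(c1,p1,c2,p2):
    o1,d1=ray(c1,*p1);o2,d2=ray(c2,*p2)
    s=np.linalg.lstsq(np.c_[d1,-d2],o2-o1,rcond=None)[0]
    a=o1+d1*s[0];b=o2+d2*s[1]; return (a+b)/2,np.linalg.norm(a-b)
E
python3 - <<'E'
from h import *
import pickle
for n in ['scene','side']:
    c=camera(n); pickle.dump(c,open(n+'.pkl','wb')); cv2.imwrite(f'pics/{n}0.png',c['color'][:,:,::-1])
    print(n,ray(c,320,240),c['fx'])
print(ctrl.grasp_offset, readout.read_state())
E
```

```text
scene (array([ 1.13421063, -0.21439091,  0.56535623]), array([-0.73226872,  0.25033433, -0.6335692 ])) 549.4758230950764
side (array([0.22797534, 0.33798486, 0.48419541]), array([ 0.51327192, -0.57123499, -0.64070872])) 476.6112379375333
0.0187 {'time_s': 0.1, 'joint_pos': array([ 9.12913208e-01,  1.59001721e-01,  1.59810711e+00, -1.38506588e-05,
        1.38618900e+00, -2.10098768e-01]), 'qvel': array([-0.0013906 ,  0.0003769 , -0.00362126, -0.00049515,  0.00069522,
        0.00148134]), 'joint_torque': array([-6.30043214e-04, -3.96989501e+01, -3.32337070e+01, -2.41768030e-04,
        4.19182732e-03, -5.21326172e-06]), 'tcp_pos': array([0.24864286, 0.51786341, 0.23040613]), 'orientation': array([ 2.22024999e-01,  9.75040601e-01, -7.76413121e-04, -3.52334592e-04]), 'ft_force': array([0.55695613, 0.39032342, 0.46382928]), 'wrist_torque': array([-0.02538224, -0.03894094, -0.01423403]), 'grip_width': 1.0015645192203624}
```

View pics/scene0.png

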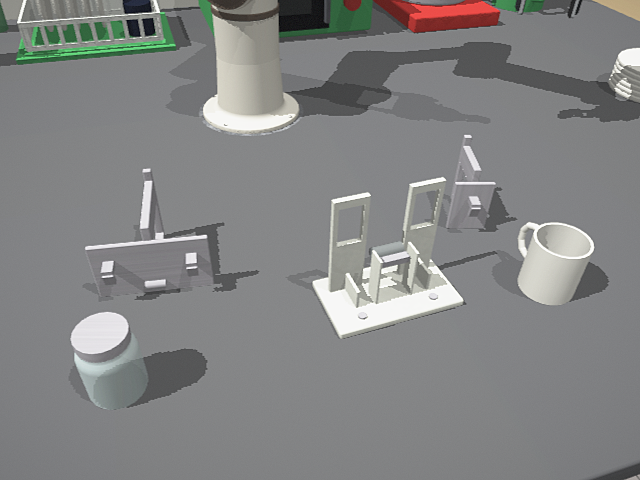

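View pics/side0.png

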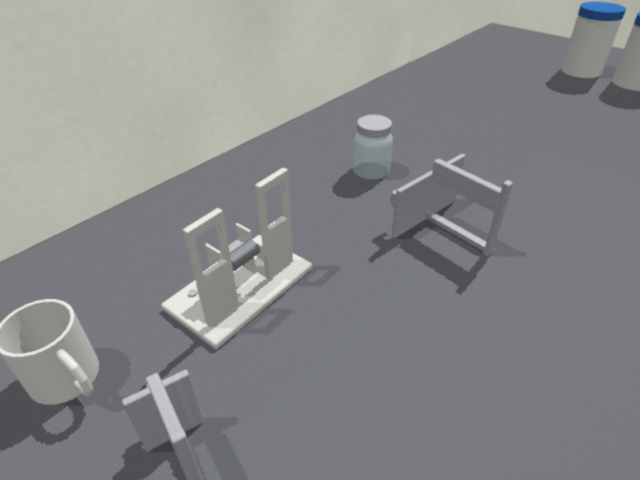

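The scene picture shows the wide arm at (150,265), the rack at (385,260) and the short arm at (470,195). The side picture shows the rack at (240,260) and the wide arm at (450,205), with the short arm at the bottom (165,420). I'll zoom in to get the corners.

```bash
python3 - <<'E'
from h import *
import pickle
S=pickle.load(open('scene.pkl','rb'));D=pickle.load(open('side.pkl','rb'))
def crop(c,x,y):
    return cv2.resize(c['color'][y:y+120,x:x+160,::-1],(400,300),interpolation=cv2.INTER_CUBIC)
m=np.vstack([np.hstack([crop(S,75,185),crop(S,310,170)]),np.hstack([crop(D,160,165),crop(D,375,150)])])
cv2.imwrite('pics/m.png',m)
E
```

```text
(no output)
```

View pics/m.png

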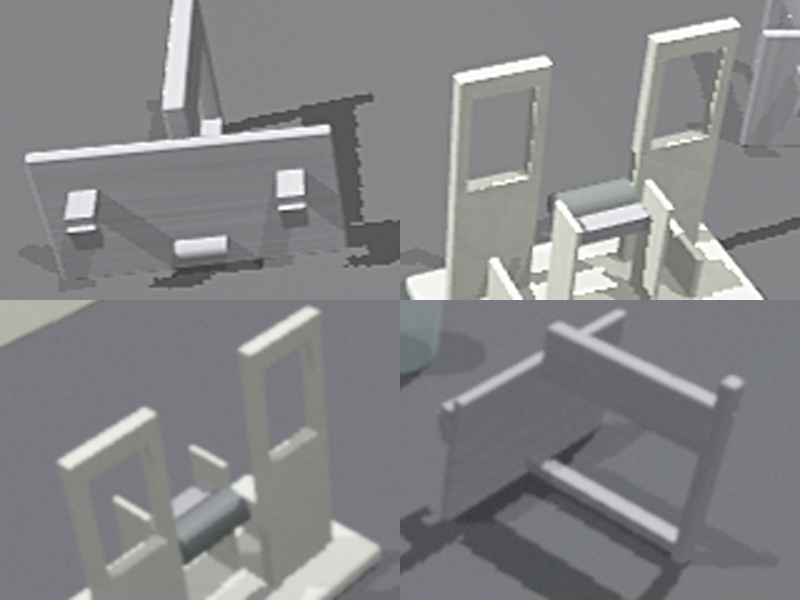

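```bash
python3 - <<'E'
from h import *
import pickle
S=pickle.load(open('scene.pkl','rb'));D=pickle.load(open('side.pkl','rb'))
A=lambda L,c,z:np.array([onz(c,u,v,z) for u,v in L])
f=lambda a,ox,oy,mx,my:[(ox+(u-mx)/2.5,oy+(v-my)/2.5) for u,v in a]
t=A(f([(29,162),(330,132)],75,185,0,0),S,.09);b=A(f([(65,279),(347,248)],75,185,0,0),S,0)
for n,q in(('top',t),('bot',b)):
    d=q[1]-q[0];print(n,q.round(4).tolist(),q.mean(0),np.linalg.norm(d),np.degrees(np.arctan2(-d[0],d[1])))
r=A(f([(457,85),(550,67),(648,46),(739,27)],310,170,400,0),S,.168)
s=A(f([(320,312),(243,353),(158,418),(65,468)],160,165,0,300),D,.168)
for n,q in(('rackback',r),('rackfront',s)):
    d=q[3]-q[0];print(n,q.round(4).tolist(),q.mean(0),np.linalg.norm(d),np.degrees(np.arctan2(-d[0],d[1])))
# wide arm in side: front post top, bar top
post=A(f([(733,380)],375,150,400,300),D,.128); print('post',post)
bar=A(f([(563,327),(722,393)],375,150,400,300),D,.112);print('bar',bar)
print('plate front top (side)',A(f([(462,404),(625,314)],375,150,400,300),D,.09))
E
```

```text
top [[0.5176, -0.3284, 0.09], [0.537, -0.173, 0.09]] [ 0.52728981 -0.25071022  0.09      ] 0.15661693025507245 -7.100744180588792
bot [[0.5142, -0.3305, 0.0], [0.5345, -0.1726, 0.0]] [ 0.52437095 -0.25155356  0.        ] 0.15918154859969327 -7.33583468981313
rackback [[0.6124, -0.0206, 0.168], [0.6107, 0.0298, 0.168], [0.6071, 0.0858, 0.168], [0.6041, 0.14, 0.168]] [0.60855488 0.05875938 0.168     ] 0.16078191575161363 2.954171440430957
rackfront [[0.6031, -0.0205, 0.168], [0.605, 0.0303, 0.168], [0.595, 0.091, 0.168], [0.5972, 0.1401, 0.168]] [0.60006232 0.06024304 0.168     ] 0.16068615159157473 2.1141781117525813
post [[ 0.40322436 -0.23791093  0.128     ]]
bar [[ 0.51343932 -0.25239269  0.112     ]
 [ 0.40988289 -0.24740813  0.112     ]]
plate front top (side) [[ 0.52925729 -0.1727329   0.09      ]
 [ 0.50858644 -0.32759092  0.09      ]]
```

Request:
servo_tool(
  deltas=[
    [[0,0,1.85,2.0,-3.6,0,-1],[0,0,1.85,2.0,-3.8,0,-1],[0,0,1.85,2.0,-3.8,0,-1],[0,0,1.85,1.5,-3.8,0,-1],[0,0,1.85,1.5,-3.8,0,-1],[0,0,1.85,1.5,-3.8,0,-1],[0,0,1.85,1.5,-3.8,0,-1],[0,0,1.85,1.5,-3.8,0,-1],[0,0,1.85,1.5,-3.8,0,-1],[0,0,1.85,1.5,-3.8,0,-1]],
  ],
)

```text
time_s: 0.93
tcp_pos: [0.4128, 0.1407, 0.2311]
orientation: [0.062, 0.998, 0.0, -0.0]
ft_force: [0.8, 0.7, 0.1]
grip_width: 1.004
```

Request:
servo_tool(
  deltas=[
    [[0,0,0,1.2,-4.0,0,-1],[0,0,0,1.0,-4.0,0,-1],[0,0,0,1.0,-4.0,0,-1],[0,0,0,1.0,-4.0,0,-1],[0,0,0,1.0,-4.0,0,-1],[0,0,0,0.5,-4.0,0,-1],[0,0,0,0,-4.0,0,-1],[0,0,0,0,-4.0,0,-1],[0,0,0,0,-4.0,0,-1],[0,0,0,0,-2.4,0,-1]],
  ],
)

```text
time_s: 1.77
tcp_pos: [0.469, -0.245, 0.2308]
orientation: [0.064, 0.998, -0.0, -0.0]
ft_force: [0.3, -0.7, 0.2]
grip_width: 1.003
```

```bash
cat > st.py <<'E'
from h import *
from scipy.spatial.transform import Rotation as R
def st():
    s=readout.read_state(); M=R.from_quat(s['orientation']).as_matrix(); y=M[:,1]*np.sign(M[1,1])
    print('t',s['time_s'],'tcp',s['tcp_pos'].round(4),'yaw',np.degrees(np.arctan2(-y[0],y[1])).round(2),'z',M[:,2].round(3),'F',s['ft_force'].round(1),'T',s['wrist_torque'].round(2),'w',round(s['grip_width'],3),'q6',s['joint_pos'][5].round(2)); return s
if __name__=='__main__': st()
E
python3 st.py
```

```text
t 1.7667 tcp [ 0.469  -0.245   0.2308] yaw -7.3 z [-0.001 -0.001 -1.   ] F [ 0.3 -0.7  0.2] T [ 0.    0.05 -0.02] w 1.003 q6 -2.15
```

Request:
servo_tool(
  deltas=[
    [[0,0,0,0.2,0.1,-2.0,-1],[0,0,0,0,0,-2.5,-1],[0,0,0,0,0,-2.5,-1],[0,0,0,0,0,-2.5,-1],[0,0,0,0,0,-2.5,-1],[0,0,0,0,0,-2.0,-1],[0,0,0,0,0,-1.4,-1],[0,0,0,0,0,0,-1]],
  ],
)

```text
time_s: 2.43
tcp_pos: [0.4692, -0.2383, 0.0734]
orientation: [0.062, 0.998, 0.002, -0.003]
ft_force: [-0.3, -0.6, -0.0]
grip_width: 1.0
```

Request:
servo_tool(
  deltas=[
    [[0,0,0,0,0,0,1],[0,0,0,0,0,0,1],[0,0,0,0,0,0,1],[0,0,0,0,0,0,1],[0,0,0,0,0,0,1],[0,0,0,0,0,0,1],[0,0,0,0,0,0,1],[0,0,0,0,0,0,1]],
  ],
)

```text
time_s: 3.1
tcp_pos: [0.4723, -0.2412, 0.0783]
orientation: [0.062, 0.998, -0.001, 0.001]
ft_force: [-1.1, -0.9, 4.3]
grip_width: 0.13
```

```bash
python3 - <<'E'
from st import *
st(); c=camera('side'); cv2.imwrite('pics/g.png',c['color'][100:400,300:640,::-1])
E
```

```text
t 3.1 tcp [ 0.4723 -0.2412  0.0783] yaw -7.17 z [ 0.001 -0.002 -1.   ] F [-1.1 -0.9  4.3] T [-0.23  0.13 -0.04] w 0.13 q6 -2.15
```

View pics/g.png

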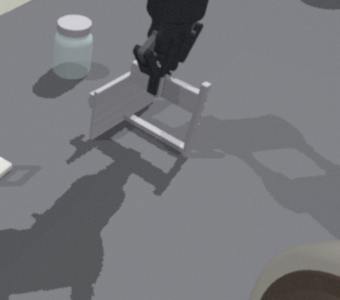

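The side crop shows the fingers around the bar at (155,75) of the crop, and the 11 mm opening matches the 12 mm bar. Next is to lift, then measure the arm in the hand and the short arm's place.

Request:
servo_tool(
  deltas=[
    [[0,0,0,0,0,0.6,1],[0,0,0,0,0,1.2,1],[0,0,0,0,0,2,1],[0,0,0,0,0,2,1],[0,0,0,0,0,2,1],[0,0,0,0,0,1.5,1],[0,0,0,0,0,0.7,1],[0,0,0,0,0,0,1],[0,0,0,0,0,0,1]],
  ],
)

```text
time_s: 3.9
tcp_pos: [0.4714, -0.2399, 0.1768]
orientation: [0.062, 0.998, 0.0, -0.0]
ft_force: [0.0, -0.0, -3.9]
grip_width: 0.132
```

```bash
python3 - <<'E'
from st import *
import pickle
st(); c=camera('scene'); pickle.dump(c,open('scene2.pkl','wb')); d=camera('side'); pickle.dump(d,open('side2.pkl','wb'))
a=cv2.resize(c['color'][140:340,40:240,::-1],(400,400),interpolation=cv2.INTER_CUBIC)
b=cv2.resize(d['color'][100:300,370:570,::-1],(400,400),interpolation=cv2.INTER_CUBIC)
cv2.imwrite('pics/l.png',np.hstack([a,b]))
for p in [(450,228),(490,228),(447,226)]: print('short base',onz(c,*p,0))
print('short top',onz(c,455,183,.09),onz(c,494,183,.09), 'post',onz(c,467,139,.128))
E
```

```text
t 3.9 tcp [ 0.4714 -0.2399  0.1768] yaw -7.15 z [-0.001  0.001 -1.   ] F [ 0.  -0.  -3.9] T [-0.03  0.11 -0.05] w 0.132 q6 -2.15
short base [0.51196429 0.22859688 0.        ]
short base [0.53100509 0.29386257 0.        ]
short base [0.50560344 0.22632627 0.        ]
short top [0.50979574 0.22096295 0.09      ] [0.52691858 0.28074698 0.09      ] post [0.44870306 0.26839273 0.128     ]
```

View pics/l.png

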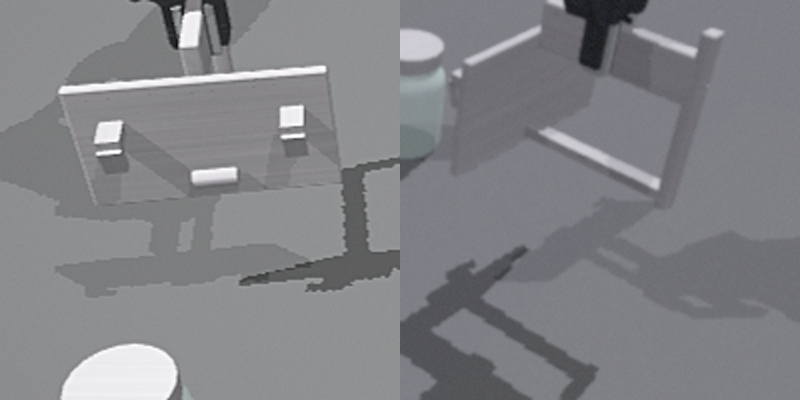

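```bash
python3 - <<'E'
from st import *
import pickle
S=pickle.load(open('scene2.pkl','rb'));D=pickle.load(open('side2.pkl','rb'))
sc=lambda a:[(40+u/2,140+v/2) for u,v in a]; sd=lambda a:[(370+(u-400)/2,100+v/2) for u,v in a]
for a,z in (([(62,94),(327,74)],.1885),([(97,205),(341,182)],.0985)):
    q=np.array([onz(S,u,v,z) for u,v in sc(a)]);d=q[1]-q[0]
    print(q.round(4).tolist(),q.mean(0).round(4),np.linalg.norm(d).round(4),np.degrees(np.arctan2(-d[0],d[1])))
# left-y(+) top/bottom corner, triangulated (scene back face vs side front face: 8mm off in x)
print(tri(S,sc([(327,74)])[0],D,sd([(466,66)])[0]), tri(S,sc([(341,182)])[0],D,sd([(456,173)])[0]))
print('post top',onz(D,*sd([(711,33)])[0],.128+.0985),'post bot',onz(D,*sd([(665,203)])[0],.0985))
E
```

```text
[[0.5184, -0.3226, 0.1885], [0.5399, -0.1669, 0.1885]] [ 0.5291 -0.2448  0.1885] 0.1572 -7.881479539965386
[[0.5139, -0.324, 0.0985], [0.5344, -0.1669, 0.0985]] [ 0.5241 -0.2455  0.0985] 0.1584 -7.440986969973083
(array([ 0.5323972 , -0.16682337,  0.18444844]), np.float64(0.001584076863304579)) (array([ 0.53223065, -0.16813874,  0.09856849]), np.float64(0.003837540231934626))
post top [ 0.4022759  -0.22741012  0.2265    ] post bot [ 0.40202325 -0.23413242  0.0985    ]
```

Request:
servo_tool(
  deltas=[
    [[0,0,1,0.2,1.5,0,1],[0,0,1.2,0.3,3.5,0,1],[0,0,1.2,0.3,3.5,0,1],[0,0,1.2,0.3,3.5,0,1],[0,0,1.2,0.3,3.5,0,1],[0,0,1.2,0.3,3.5,-0.5,1],[0,0,1.2,0.3,3.5,-0.5,1],[0,0,1.2,0.3,3.5,-0.5,1],[0,0,0.7,0.1,2.4,-0.5,1],[0,0,0,0,1.0,-0.45,1]],
  ],
)

```text
time_s: 4.83
tcp_pos: [0.4944, 0.0569, 0.151]
orientation: [-0.027, 1.0, 0.001, -0.002]
ft_force: [0.8, 0.5, -3.7]
grip_width: 0.133
```

Request:
servo_tool(
  deltas=[
    [[0,0,0,0,0,0,1],[0,0,0,0,0,0,1],[0,0,0,0,0,0,1]],
  ],
)

```text
time_s: 5.08
tcp_pos: [0.4957, 0.0525, 0.1526]
orientation: [-0.025, 1.0, -0.0, -0.0]
ft_force: [-0.2, 0.9, -3.4]
grip_width: 0.13
```

```bash
python3 - <<'E'
from st import *
import pickle
st(); c=camera('scene'); pickle.dump(c,open('scene3.pkl','wb')); d=camera('side'); pickle.dump(d,open('side3.pkl','wb'))
a=cv2.resize(c['color'][140:340,300:500,::-1],(400,400),interpolation=cv2.INTER_CUBIC)
b=cv2.resize(d['color'][150:350,160:360,::-1],(400,400),interpolation=cv2.INTER_CUBIC)
cv2.imwrite('pics/p.png',np.hstack([a,b]))
E
```

```text
t 5.0833 tcp [0.4957 0.0525 0.1526] yaw 2.88 z [-0.001 -0.001 -1.   ] F [-0.2  0.9 -3.4] T [-0.01  0.08 -0.  ] w 0.13 q6 -1.76
```

View pics/p.png

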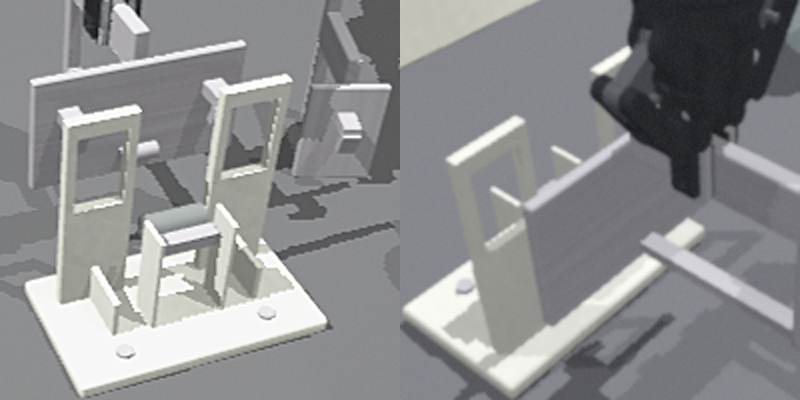

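The picture shows the plate in front of the uprights. Its top corners are at (31,83) and (245,45) of the left crop, and the claws have not entered the slots yet. Next, check its lateral place against the rack.

```bash
python3 - <<'E'
from st import *
import pickle
S=pickle.load(open('scene3.pkl','rb'));D=pickle.load(open('side3.pkl','rb'))
q=np.array([onz(S,300+u/2,140+v/2,.164) for u,v in [(31,84),(245,46)]]);d=q[1]-q[0]
print(q,q.mean(0),np.linalg.norm(d),np.degrees(np.arctan2(-d[0],d[1])))
# left (+y) edge front, from side
print(onz(D,160+(526-400)/2,150+211/2,.164),onz(D,160+(549-400)/2,150+323/2,.074))
E
```

```text
[[ 0.55364074 -0.02447148  0.164     ]
 [ 0.5490477   0.13371726  0.164     ]] [0.55134422 0.05462289 0.164     ] 0.15825540996409646 1.663126297893272
[0.54227797 0.13557013 0.164     ] [0.54545487 0.13208524 0.074     ]
```

Request:
servo_tool(
  deltas=[
    [[0,0,0,0.2,0.2,0,1],[0,0,0,0.7,0.1,0,1],[0,0,0,0.7,0.0,0,1],[0,0,0,0.7,0.1,0,1],[0,0,0,0.7,0,0,1],[0,0,0,0.7,0.1,0,1],[0,0,0,0.5,0,0,1],[0,0,0,0.2,0,0,1],[0,0,0,0,0,0,1],[0,0,0,0,0,0,1]],
  ],
)

```text
time_s: 6.02
tcp_pos: [0.5396, 0.0587, 0.1526]
orientation: [-0.026, 1.0, 0.0, -0.0]
ft_force: [0.2, 0.2, -3.6]
grip_width: 0.134
```

Request:
servo_tool(
  deltas=[
    [[0,0,0,0.2,0,0,1],[0,0,0,0.2,0,0,1],[0,0,0,0,0,0,1],[0,0,0,0,0,0,1]],
  ],
)

```text
time_s: 6.35
tcp_pos: [0.5436, 0.0587, 0.1527]
orientation: [-0.026, 1.0, -0.0, -0.0]
ft_force: [-1.5, 0.3, -2.2]
grip_width: 0.128
```

```bash
python3 st.py
```

```text
t 6.35 tcp [0.5436 0.0587 0.1527] yaw 2.95 z [-0. -0. -1.] F [-1.5  0.3 -2.2] T [-0.01  0.25  0.07] w 0.128 q6 -1.74
```

Request:
servo_tool(
  deltas=[
    [[0,0,0,0.15,0,0,1],[0,0,0,0.15,0,0,1],[0,0,0,0,0,0,1],[0,0,0,0,0,0,1]],
  ],
)

```text
time_s: 6.68
tcp_pos: [0.5436, 0.0586, 0.1523]
orientation: [-0.026, 1.0, -0.0, -0.004]
ft_force: [-13.7, -0.8, 4.3]
grip_width: 0.132
```

```bash
python3 - <<'E'
from st import *
st(); c=camera('scene'); d=camera('side')
a=cv2.resize(c['color'][140:340,300:500,::-1],(400,400),interpolation=cv2.INTER_CUBIC)
b=cv2.resize(d['color'][150:350,160:360,::-1],(400,400),interpolation=cv2.INTER_CUBIC)
cv2.imwrite('pics/e.png',np.hstack([a,b]))
E
```

```text
t 6.6833 tcp [0.5436 0.0586 0.1523] yaw 2.99 z [-0.008 -0.    -1.   ] F [-13.7  -0.8   4.3] T [-0.12  1.86  0.04] w 0.132 q6 -1.74
```

View pics/e.png

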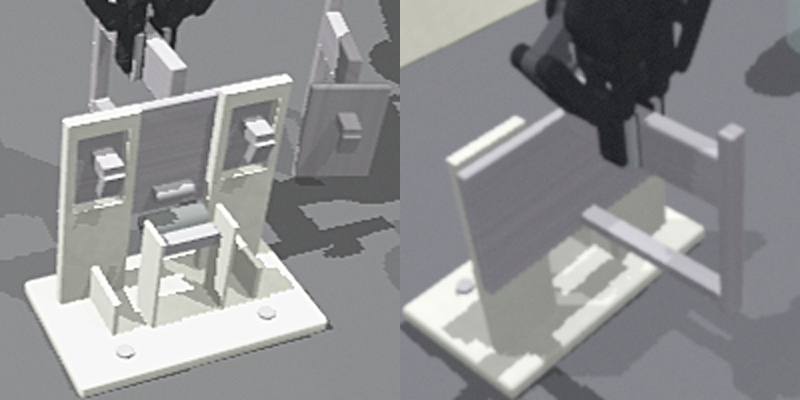

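Both claws are in their slots, at (108,165) and (258,135) of the left crop, and the plate is flush. Ease the forward push, then press down.

Request:
servo_tool(
  deltas=[
    [[0,0,0,-0.2,0,0,1],[0,0,0,0,0,-0.3,1],[0,0,0,0,0,-0.4,1],[0,0,0,0,0,-0.4,1],[0,0,0,0,0,-0.4,1],[0,0,0,0,0,-0.4,1],[0,0,0,0,0,0,1]],
  ],
)

```text
time_s: 7.37
tcp_pos: [0.5426, 0.0588, 0.132]
orientation: [-0.026, 1.0, 0.0, -0.003]
ft_force: [-2.7, -0.0, -5.5]
grip_width: 0.131
```

Request:
servo_tool(
  deltas=[
    [[0,0,0,0,0,-0.3,1],[0,0,0,0,0,-0.3,1],[0,0,0,0,0,-0.3,1],[0,0,0,0,0,-0.3,1],[0,0,0,0,0,0,1]],
  ],
)

```text
time_s: 7.78
tcp_pos: [0.5445, 0.0586, 0.1214]
orientation: [-0.026, 1.0, 0.0, -0.0]
ft_force: [-4.5, -1.0, -4.4]
grip_width: 0.13
```

```bash
python3 st.py
```

```text
t 7.7833 tcp [0.5445 0.0586 0.1214] yaw 2.95 z [-0.001  0.    -1.   ] F [-4.5 -1.  -4.4] T [-0.02  0.83  0.07] w 0.13 q6 -1.74
```

Request:
servo_tool(
  deltas=[
    [[0,0,0,0,0,-0.2,1],[0,0,0,0,0,-0.2,1],[0,0,0,0,0,0,1],[0,0,0,0,0,0,1]],
  ],
)

```text
time_s: 8.12
tcp_pos: [0.5444, 0.0586, 0.12]
orientation: [-0.026, 1.0, -0.0, -0.001]
ft_force: [-15.2, -0.6, 11.9]
grip_width: 0.131
```

Request:
servo_tool(
  deltas=[
    [[0,0,0,0,0,-0.15,1],[0,0,0,0,0,-0.15,1],[0,0,0,0,0,0,1],[0,0,0,0,0,0,1]],
  ],
)

```text
time_s: 8.45
tcp_pos: [0.5443, 0.0586, 0.118]
orientation: [-0.026, 1.0, -0.0, -0.001]
ft_force: [-17.9, -1.0, 19.7]
grip_width: 0.132
```

```bash
python3 - <<'E'
from st import *
st(); c=camera('scene'); d=camera('side')
a=cv2.resize(c['color'][140:340,300:500,::-1],(400,400),interpolation=cv2.INTER_CUBIC)
b=cv2.resize(d['color'][150:350,160:360,::-1],(400,400),interpolation=cv2.INTER_CUBIC)
cv2.imwrite('pics/d.png',np.hstack([a,b]))
E
```

```text
t 8.45 tcp [0.5443 0.0586 0.118 ] yaw 2.98 z [-0.002 -0.001 -1.   ] F [-17.9  -1.   19.7] T [0.01 2.49 0.07] w 0.132 q6 -1.74
```

View pics/d.png

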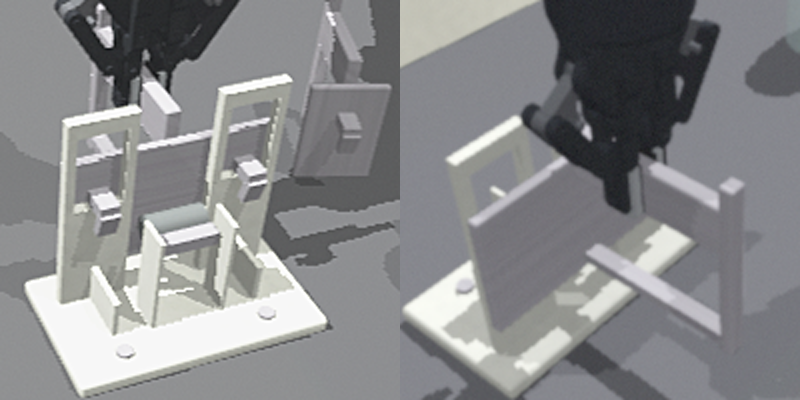

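The claws are at the sills, at (105,205) and (250,170) of the left crop, and the force is rising. Measure the plate's height and tilt before going on.

```bash
python3 - <<'E'
from h import *
S=camera('scene');D=camera('side')
def onx(c,u,v,x):
    o,d=ray(c,u,v); return o+d*(x-o[0])/d[0]
for p in [(137,149),(211,135)]: print('back top edge z (want .130)',onx(S,300+p[0]/2,140+p[1]/2,.599))
for p,x in [((472,222),.589),((497,330),.589)]: print('side corner (want z .130,.040, y .136)',onx(D,160+(p[0]-400)/2,150+p[1]/2,x))
for p in [(735,183),(735,348)]: print('post z (.168,.040)',onx(D,160+(p[0]-400)/2,150+p[1]/2,.473))
E
```

```text
back top edge z (want .130) [0.599      0.03554779 0.13058888]
back top edge z (want .130) [0.599      0.08920738 0.131207  ]
side corner (want z .130,.040, y .136) [0.589      0.14095074 0.13206535]
side corner (want z .130,.040, y .136) [0.589      0.14136865 0.0430389 ]
post z (.168,.040) [0.473      0.05377997 0.16909483]
post z (.168,.040) [0.473      0.05310334 0.0387787 ]
```

Request:
servo_tool(
  deltas=[
    [[0,0,0,-0.1,0,-0.15,1],[0,0,0,0,0,-0.15,1],[0,0,0,0,0,0,1],[0,0,0,0,0,0,1]],
  ],
)

```text
time_s: 8.98
tcp_pos: [0.5443, 0.0586, 0.1179]
orientation: [-0.026, 1.0, -0.0, 0.0]
ft_force: [-25.6, 0.4, 33.8]
grip_width: 0.129
```

```bash
python3 st.py
```

```text
t 8.9833 tcp [0.5443 0.0586 0.1179] yaw 2.99 z [ 0.    -0.001 -1.   ] F [-25.6   0.4  33.8] T [0.11 3.55 0.05] w 0.129 q6 -1.74
```

The TCP no longer descends while the force climbs, so the arm is on the sills. The heights also match home. Relax the press, then let go.

Request:
servo_tool(
  deltas=[
    [[0,0,0,-0.1,0,-0.0,1],[0,0,0,-0.1,0,0.3,1],[0,0,0,0,0,0.2,1],[0,0,0,0,0,0,1]],
  ],
)

```text
time_s: 9.32
tcp_pos: [0.5432, 0.0585, 0.1178]
orientation: [-0.026, 1.0, -0.0, 0.002]
ft_force: [-0.9, -1.2, 2.5]
grip_width: 0.13
```

```bash
python3 st.py
```

```text
t 9.3167 tcp [0.5432 0.0585 0.1178] yaw 2.93 z [ 0.004 -0.    -1.   ] F [-0.9 -1.2  2.5] T [ 0.08 -0.08 -0.03] w 0.13 q6 -1.74
```

Request:
servo_tool(
  deltas=[
    [[0,0,0,0,0,0,-0.2],[0,0,0,0,0,0,-0.2],[0,0,0,0,0,0,-0.2],[0,0,0,0,0,0,-0.2],[0,0,0,0,0,0,-0.2],[0,0,0,0,0,0,-0.2]],
  ],
)

```text
time_s: 9.82
tcp_pos: [0.5418, 0.0586, 0.1167]
orientation: [-0.026, 1.0, 0.0, 0.0]
ft_force: [0.1, 0.7, 0.2]
grip_width: 0.598
```

Request:
servo_tool(
  deltas=[
    [[0,0,0,0,0,0.5,-0.2],[0,0,0,0,0,1,-0.2],[0,0,0,0,0,2,-0.2],[0,0,0,0,0,2.5,-0.2],[0,0,0,0,0,2.5,-0.2],[0,0,0,-2,0,2.5,-0.2],[0,0,0,-3,0,2,-0.2],[0,0,0,-3,0,1,-0.2],[0,0,0,-3,0,0,-0.2],[0,0,0,0,0,0,-0.2]],
  ],
)

```text
time_s: 10.65
tcp_pos: [0.4282, 0.0592, 0.258]
orientation: [-0.026, 1.0, -0.0, 0.0]
ft_force: [-0.0, -0.4, -1.1]
grip_width: 0.598
```

```bash
python3 - <<'E'
from st import *
st(); c=camera('scene'); d=camera('side')
a=cv2.resize(c['color'][140:340,300:500,::-1],(400,400),interpolation=cv2.INTER_CUBIC)
b=cv2.resize(d['color'][150:350,160:360,::-1],(400,400),interpolation=cv2.INTER_CUBIC)
cv2.imwrite('pics/f.png',np.hstack([a,b]))
E
```

```text
t 10.65 tcp [0.4282 0.0592 0.258 ] yaw 2.98 z [ 0. -0. -1.] F [-0.  -0.4 -1.1] T [0.03 0.01 0.05] w 0.598 q6 -1.77
```

View pics/f.png

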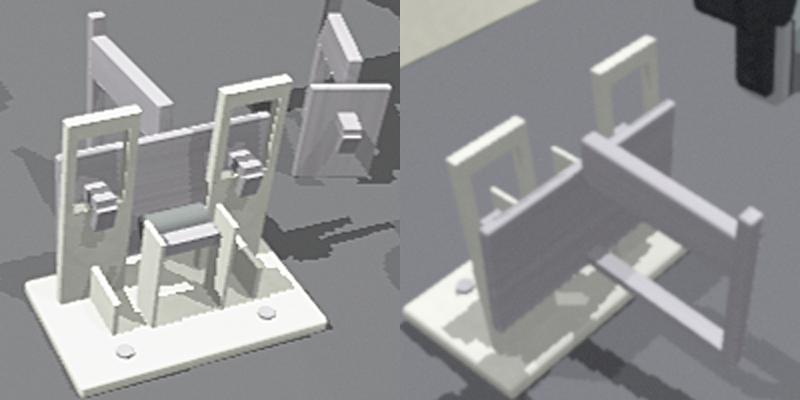

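The arm is hooked on, but it seems to sag forward: the plate top stands off the uprights and the post dropped from (735,183) to (750,215) of the crop. Quantify that.

```bash
python3 - <<'E'
from h import *
S=camera('scene');D=camera('side')
def ony(c,u,v,y):
    o,d=ray(c,u,v); return o+d*(y-o[1])/d[1]
g=lambda u,v:(160+(u-400)/2,150+v/2)
print('post top,bot',ony(D,*g(750,214),.056),ony(D,*g(735,362),.056))
print('before',ony(D,*g(735,183),.056),ony(D,*g(735,348),.056))
print('plate +y edge front top,bottom',ony(D,*g(488,235),.137),ony(D,*g(500,328),.137),'before',ony(D,*g(472,222),.137),ony(D,*g(497,330),.137))
print('bar top rear end',ony(D,*g(593,140),.058))
a=cv2.resize(S['color'][195:285,315:435,::-1],(800,600),interpolation=cv2.INTER_CUBIC)
cv2.imwrite('pics/z.png',a)
E
```

```text
post top,bot [0.46080647 0.056      0.15640809] [0.47045041 0.056      0.03038381]
before [0.47108602 0.056      0.1715562 ] [0.4705086  0.056      0.04330768]
plate +y edge front top,bottom [0.58210462 0.137      0.12373508] [0.59277378 0.137      0.03830595] before [0.59623892 0.137      0.12500478] [0.59702167 0.137      0.03323677]
bar top rear end [0.57909964 0.058      0.14597657]
```

View pics/z.png

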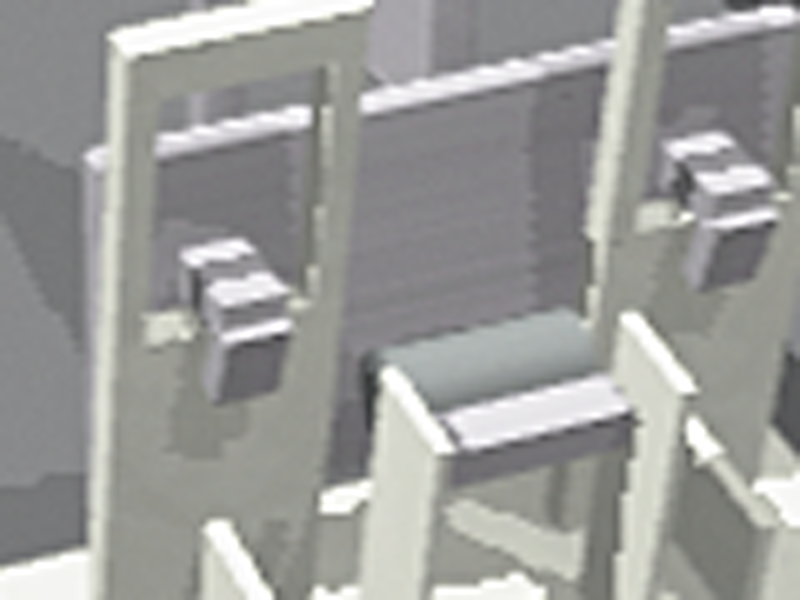

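```bash
python3 - <<'E'
from h import *
import pickle
S=camera('scene'); S0=pickle.load(open('scene.pkl','rb'))
def onx(c,u,v,x):
    o,d=ray(c,u,v); return (o+d*(x-o[0])/d[0]).round(4)
# initial: bar behind plate, local x -> z  (arm y mid = -.251)
for lx in (.008,.012,.016,.02): print('bar initial centre x',lx,onx(S0,75+201/2.5,185+248/2.5,.526+lx), 'bottom',onx(S0,75+201/2.5,185+257/2.5,.526+lx),'top',onx(S0,75+201/2.5,185+239/2.5,.526+lx))
f=lambda u,v:(315+u/6.667,195+v/6.667)
for x in (.616,.62,.624): print('lip bottom now, x',x,onx(S,*f(212,402),x),onx(S,*f(280,388),x),'R',onx(S,*f(697,290),x),'before',onx(S,300+97/2,140+230/2,x))
print('plate top edge now (x .59)',onx(S,*f(365,113),.59),onx(S,*f(605,58),.59))
E
```

```text
bar initial centre x 0.008 [ 0.534  -0.2528  0.0215] bottom [ 0.534  -0.254   0.0147] top [ 0.534  -0.2517  0.0282]
bar initial centre x 0.012 [ 0.538  -0.2526  0.0251] bottom [ 0.538  -0.2537  0.0184] top [ 0.538  -0.2515  0.0318]
bar initial centre x 0.016 [ 0.542  -0.2523  0.0288] bottom [ 0.542  -0.2534  0.0221] top [ 0.542  -0.2512  0.0354]
bar initial centre x 0.02 [ 0.546  -0.2521  0.0324] bottom [ 0.546  -0.2532  0.0258] top [ 0.546 -0.251  0.039]
lip bottom now, x 0.616 [0.616  0.0015 0.0814] [0.616  0.0162 0.0816] R [0.616  0.1088 0.086 ] before [0.616  0.004  0.0814]
lip bottom now, x 0.62 [ 6.20e-01 -2.00e-04  8.52e-02] [0.62   0.0144 0.0853] R [0.62   0.1063 0.0897] before [0.62   0.0023 0.0851]
lip bottom now, x 0.624 [ 0.624  -0.0018  0.0889] [0.624  0.0126 0.0891] R [0.624  0.1038 0.0934] before [6.24e-01 6.00e-04 8.88e-02]
plate top edge now (x .59) [0.59   0.0412 0.1272] [0.59   0.0938 0.1304]
```

```bash
python3 - <<'E'
from h import *
import pickle
S0=pickle.load(open('scene.pkl','rb'));S3=pickle.load(open('scene3.pkl','rb'))
def onx(c,u,v,x):
    o,d=ray(c,u,v); return (o+d*(x-o[0])/d[0]).round(4)
m=lambda u,v:(75+u/2.5,185+v/2.5)
print('lip bottom start (z .041 expected)',onx(S0,*m(82,232),.526+.024-.007),onx(S0,*m(292,208),.526+.024+.007))
E0=cv2.imread('pics/e.png');D0=cv2.imread('pics/d.png')
e=lambda u,v:(300+u/2,140+v/2)
for n,p in(('entry lip (z .115 exp)',(104,197)),('pressed lip (.081 exp)',(104,231))): print(n,onx(S3,*e(*p),.6265))
print('entry lip R',onx(S3,*e(256,154),.6215),'pressed R',onx(S3,*e(252,192),.6215))
# sill back edge check .096
print('sill',onx(S3,*e(75,210),.6115),onx(S3,*e(125,199),.6115))
a=lambda I,x,y,w,h:cv2.resize(I[y:y+h,x:x+w],(400,600),interpolation=cv2.INTER_CUBIC)
cv2.imwrite('pics/y.png',np.hstack([a(E0,50,90,130,195),a(D0,50,90,130,195)]))
E
```

```text
lip bottom start (z .041 expected) [ 0.543  -0.3095  0.0572] [ 0.557  -0.2003  0.0585]
entry lip (z .115 exp) [0.6265 0.0027 0.1185]
pressed lip (.081 exp) [0.6265 0.0046 0.089 ]
entry lip R [0.6215 0.1124 0.1266] pressed R [0.6215 0.1148 0.0934]
sill [ 0.6115 -0.011   0.0988] [0.6115 0.0245 0.1001]
```

View pics/y.png

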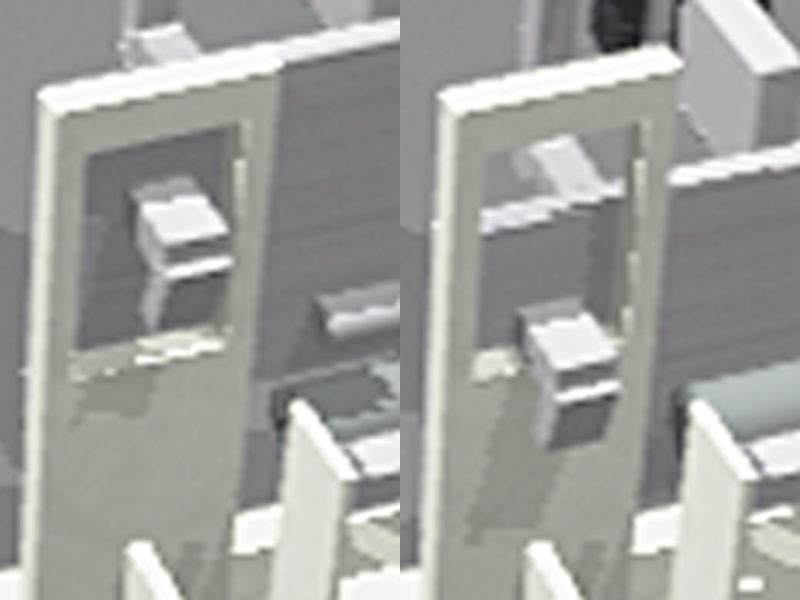

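The comparison picture shows the lips at home height after the press: they dropped 33 mm, and the bar went from above the roller, at (350,310), to hidden under it. The sag after release is about 5–6°. I'll press again with closed fingertips on the bar top, right by the plate, to make sure it is locked and to touch-measure its height.

Request:
servo_tool(
  deltas=[
    [[0,0,0,2,0,0,1],[0,0,0,3,0,0,1],[0,0,0,3.2,0,0,1],[0,0,0,3.2,0,0,1],[0,0,0,2.8,0,-1,1],[0,0,0,1,0,-2,1],[0,0,0,0,0,-2.5,1],[0,0,0,0,0,-2,1],[0,0,0,0,0,-1.5,1],[0,0,0,0,0,0,1]],
  ],
)

```text
time_s: 11.73
tcp_pos: [0.5818, 0.0588, 0.1618]
orientation: [-0.026, 1.0, 0.001, -0.004]
ft_force: [-0.7, 0.6, -0.9]
grip_width: -0.004
```

Request:
servo_tool(
  deltas=[
    [[0,0,0,0,0,-0.4,1],[0,0,0,0,0,-0.2,1],[0,0,0,0,0,0,1],[0,0,0,0,0,0,1]],
  ],
)

```text
time_s: 12.07
tcp_pos: [0.5845, 0.0586, 0.1619]
orientation: [-0.026, 1.0, -0.0, 0.001]
ft_force: [0.2, -0.5, 0.7]
grip_width: 0.001
```

```bash
python3 st.py
```

```text
t 12.0667 tcp [0.5845 0.0586 0.1619] yaw 2.94 z [ 0.002 -0.    -1.   ] F [ 0.2 -0.5  0.7] T [ 0.04 -0.    0.02] w 0.001 q6 -1.73
```

Request:
servo_tool(
  deltas=[
    [[0,0,0,0,0,-0.25,1],[0,0,0,0,0,-0.25,1],[0,0,0,0,0,0,1],[0,0,0,0,0,0,1]],
  ],
)

```text
time_s: 12.4
tcp_pos: [0.5836, 0.0586, 0.1557]
orientation: [-0.026, 1.0, 0.0, -0.0]
ft_force: [0.3, 0.4, 0.0]
grip_width: 0.0
```

Request:
servo_tool(
  deltas=[
    [[0,0,0,0,0,-0.2,1],[0,0,0,0,0,-0.1,1],[0,0,0,0,0,0,1],[0,0,0,0,0,0,1]],
  ],
)

```text
time_s: 12.73
tcp_pos: [0.5837, 0.0586, 0.1527]
orientation: [-0.026, 1.0, 0.0, -0.0]
ft_force: [0.6, -0.6, -0.4]
grip_width: -0.002
```

Request:
servo_tool(
  deltas=[
    [[0,0,0,0,0,-0.2,1],[0,0,0,0,0,0,1],[0,0,0,0,0,0,1]],
  ],
)

```text
time_s: 12.98
tcp_pos: [0.5836, 0.0587, 0.1506]
orientation: [-0.026, 1.0, 0.0, -0.0]
ft_force: [0.1, -0.2, -0.3]
grip_width: 0.006
```

Request:
servo_tool(
  deltas=[
    [[0,0,0,0,0,-0.2,1],[0,0,0,0,0,0,1],[0,0,0,0,0,0,1]],
  ],
)

```text
time_s: 13.23
tcp_pos: [0.584, 0.0586, 0.15]
orientation: [-0.026, 1.0, -0.0, 0.0]
ft_force: [-2.0, -0.0, 5.7]
grip_width: -0.001
```

Request:
servo_tool(
  deltas=[
    [[0,0,0,0,0,-0.2,1],[0,0,0,0,0,0,1],[0,0,0,0,0,0,1]],
  ],
)

```text
time_s: 13.48
tcp_pos: [0.5842, 0.0586, 0.1498]
orientation: [-0.026, 1.0, -0.0, 0.0]
ft_force: [-7.4, 0.4, 15.1]
grip_width: 0.002
```

Request:
servo_tool(
  deltas=[
    [[0,0,0,0,0,-0.2,1],[0,0,0,0,0,0,1],[0,0,0,0,0,0,1]],
  ],
)

```text
time_s: 13.73
tcp_pos: [0.5843, 0.0586, 0.1496]
orientation: [-0.026, 1.0, -0.0, 0.001]
ft_force: [-12.7, 0.5, 24.2]
grip_width: 0.001
```

The arm stops hard at bar top z = 0.150 (level home would be 0.152; the sag explains about 2 mm), so it is fully down. Lift clear and remeasure the tilt.

Request:
servo_tool(
  deltas=[
    [[0,0,0,0,0,0.6,1],[0,0,0,0,0,1,1],[0,0,0,0,0,2.5,1],[0,0,0,0,0,3,1],[0,0,0,-2,0,3,1],[0,0,0,-3,0,2,1],[0,0,0,-4,0,1,1],[0,0,0,-4,0,0,1],[0,0,0,-3,0,0,1],[0,0,0,0,0,0,1]],
  ],
)

```text
time_s: 14.57
tcp_pos: [0.4195, 0.0592, 0.2755]
orientation: [-0.026, 1.0, 0.0, -0.001]
ft_force: [-0.2, 0.4, 0.1]
grip_width: -0.001
```

```bash
python3 - <<'E'
from st import *
import pickle
st(); c=camera('scene'); d=camera('side');pickle.dump((c,d),open('fin.pkl','wb'))
a=cv2.resize(c['color'][140:290,310:410,::-1],(400,600),interpolation=cv2.INTER_CUBIC)
b=cv2.resize(d['color'][180:345,230:340,::-1],(400,600),interpolation=cv2.INTER_CUBIC)
cv2.imwrite('pics/fin.png',np.hstack([a,b]))
E
```

```text
t 14.5667 tcp [0.4195 0.0592 0.2755] yaw 2.97 z [-0.002  0.    -1.   ] F [-0.2  0.4  0.1] T [-0.04  0.01  0.01] w -0.001 q6 -1.77
```

View pics/fin.png

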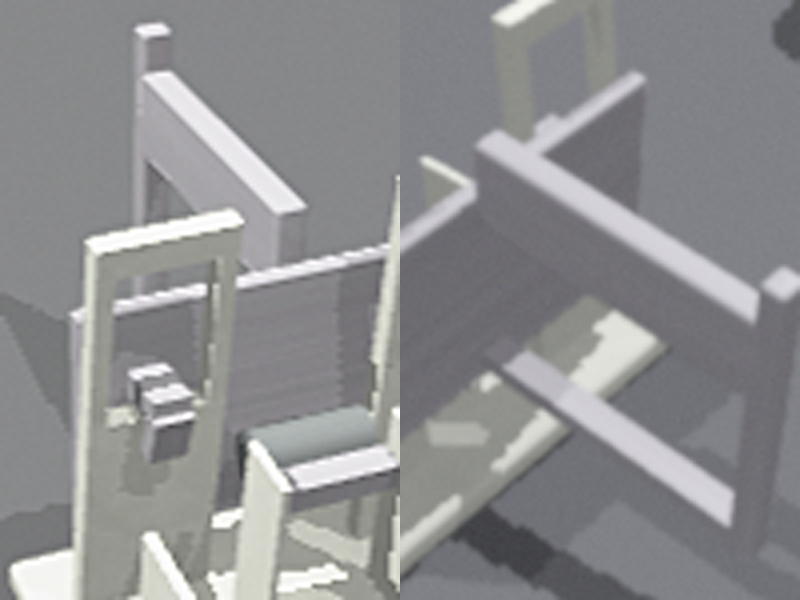

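```bash
python3 - <<'E'
from h import *
import pickle
c,d=pickle.load(open('fin.pkl','rb'))
s=lambda u,v:(310+u/4,140+v/4); g=lambda u,v:(230+(u-400)/3.636,180+v/3.636)
P,e1=tri(c,s(289,210),d,g(488,143)); Q,e2=tri(c,s(153,32),d,g(782,283))
print('bar rear top (local -8,112)',P,e1); print('post top (local ~-125,128)',Q,e2)
v=P-Q; h=np.hypot(*v[:2]); print('tilt deg', np.degrees(np.arctan2(v[2],h)-np.arctan2(-.016,.118)), 'yaw',np.degrees(np.arctan2(v[1],v[0])))
# side-view rear plate corners: top +... right edge of plate (-y end)
for z,p in((.130,(643,78)),): print(onz(d,*g(*p),z))
E
```

```text
bar rear top (local -8,112) [0.5797326  0.0611968  0.14835814] 0.0007052590464483275
post top (local ~-125,128) [0.4627591  0.05468935 0.15275388] 0.0016582819735035
tilt deg 5.573042155565964 yaw 3.1841868765505463
[ 0.5854793  -0.01601592  0.13      ]
```

Triangulated, the origin is (−1.4, +2.5, −2.3) mm from home, yaw is right, and the tilt is 5.6° front-down. That is in tolerance, but I'll try once to level it by pushing the post back.

Request:
servo_tool(
  deltas=[
    [[0,0,0,-0.3,-0.4,-1.5,1],[0,0,0,0,0,-3,1],[0,0,0,0,0,-3,1],[0,0,0,0,0,-3,1],[0,0,0,0,0,-2.5,1],[0,0,0,0,0,-1,1],[0,0,0,0,0,0,1],[0,0,0,0.8,0,0,1],[0,0,0,0.8,0,0,1],[0,0,0,0,0,0,1]],
  ],
)

```text
time_s: 15.5
tcp_pos: [0.4402, 0.0542, 0.1382]
orientation: [-0.026, 1.0, -0.0, 0.003]
ft_force: [0.2, -0.0, 0.5]
grip_width: 0.0
```

Request:
servo_tool(
  deltas=[
    [[0,0,0,0.4,0,0,1],[0,0,0,0.4,0,0,1],[0,0,0,0,0,0,1]],
  ],
)

```text
time_s: 15.75
tcp_pos: [0.4459, 0.0545, 0.1365]
orientation: [-0.026, 1.0, -0.0, 0.001]
ft_force: [0.3, 0.1, 0.1]
grip_width: 0.001
```

Request:
servo_tool(
  deltas=[
    [[0,0,0,0.4,0,0,1],[0,0,0,0,0,0,1],[0,0,0,0,0,0,1]],
  ],
)

```text
time_s: 16.0
tcp_pos: [0.4465, 0.0546, 0.1356]
orientation: [-0.026, 1.0, -0.0, -0.003]
ft_force: [-10.7, -1.1, 7.5]
grip_width: 0.004
```

Request:
servo_tool(
  deltas=[
    [[0,0,0,0.2,0,0.2,1],[0,0,0,0.2,0,0.2,1],[0,0,0,0,0,0,1],[0,0,0,0,0,0,1]],
  ],
)

```text
time_s: 16.33
tcp_pos: [0.4492, 0.0548, 0.139]
orientation: [-0.026, 1.0, 0.0, -0.005]
ft_force: [-12.8, -0.3, 7.4]
grip_width: -0.005
```

Request:
servo_tool(
  deltas=[
    [[0,0,0,0.2,0,0.2,1],[0,0,0,0,0,0.2,1],[0,0,0,0,0,0,1],[0,0,0,0,0,0,1]],
  ],
)

```text
time_s: 16.67
tcp_pos: [0.4526, 0.0549, 0.1434]
orientation: [-0.026, 1.0, 0.0, -0.003]
ft_force: [-7.9, -0.6, 4.9]
grip_width: 0.001
```

Request:
servo_tool(
  deltas=[
    [[0,0,0,0.2,0,0.1,1],[0,0,0,0.2,0,0.1,1],[0,0,0,0.1,0,0,1],[0,0,0,0,0,0,1],[0,0,0,0,0,0,1]],
  ],
)

```text
time_s: 17.08
tcp_pos: [0.4542, 0.055, 0.1451]
orientation: [-0.026, 1.0, 0.0, -0.008]
ft_force: [-22.1, -0.3, 16.2]
grip_width: -0.004
```

Request:
servo_tool(
  deltas=[
    [[0,0,0,0.2,0,0,1],[0,0,0,0,0,0,1],[0,0,0,0,0,0,1]],
  ],
)

```text
time_s: 17.33
tcp_pos: [0.4542, 0.055, 0.1451]
orientation: [-0.026, 1.0, 0.0, -0.01]
ft_force: [-30.5, -1.1, 22.7]
grip_width: -0.005
```

The hard stop means the plate is flush. Back off and watch whether it stays.

Request:
servo_tool(
  deltas=[
    [[0,0,0,-0.3,0,0,1],[0,0,0,-0.4,0,0,1],[0,0,0,-0.5,0,0,1],[0,0,0,-1,0,0,1],[0,0,0,-1.5,0,1,1],[0,0,0,-1,0,3,1],[0,0,0,0,0,3.5,1],[0,0,0,0,0,3.5,1],[0,0,0,0,0,2,1],[0,0,0,0,0,0,1]],
  ],
)

```text
time_s: 18.17
tcp_pos: [0.4175, 0.0542, 0.2816]
orientation: [-0.026, 1.0, -0.001, 0.005]
ft_force: [-0.5, -0.1, 0.2]
grip_width: -0.003
```

```bash
python3 - <<'E'
from st import *
import pickle
st(); c=camera('scene'); d=camera('side')
c0,d0=pickle.load(open('fin.pkl','rb'))
def match(I0,I1,p,r=8,R=26):
    p=np.round(p).astype(int); t=I0[p[1]-r:p[1]+r+1,p[0]-r:p[0]+r+1]; w=I1[p[1]-R:p[1]+R+1,p[0]-R:p[0]+R+1]
    m=cv2.matchTemplate(w,t,cv2.TM_CCOEFF_NORMED); _,v,_,l=cv2.minMaxLoc(m); return np.array(l)-(R-r),round(v,2)
s=lambda u,v:(310+u/4,140+v/4); g=lambda u,v:(230+(u-400)/3.636,180+v/3.636)
pts={'rear':(s(289,210),g(488,143)),'post':(s(153,32),g(782,283))}
o={}
for n,(a,b) in pts.items():
    ma,mb=match(c0['color'],c['color'],a),match(d0['color'],d['color'],b)
    o[n],e=tri(c,np.array(a)+ma[0],d,np.array(b)+mb[0]); print(n,ma,mb,o[n].round(4),e.round(4))
v=o['rear']-o['post']; print('tilt',np.degrees(np.arctan2(v[2],np.hypot(*v[:2]))-np.arctan2(-.016,.118)))
print('short', match(pickle.load(open('scene.pkl','rb'))['color'],c['color'],(472,205),14))
E
```

```text
t 18.1667 tcp [0.4175 0.0542 0.2816] yaw 2.94 z [ 0.011 -0.002 -1.   ] F [-0.5 -0.1  0.2] T [ 0.01 -0.01 -0.01] w -0.003 q6 -1.78
rear (array([3, 2]), 0.98) (array([-4, -3]), 0.98) [0.5865 0.062  0.1496] 0.0019
post (array([ 2, -3]), 0.97) (array([-6, -9]), 0.96) [0.4701 0.0551 0.1615] 0.0007
tilt 1.9097985430928126
short (array([0, 0]), 1.0)
```

Request:
servo_tool(
  deltas=[
    [[0,0,0,0,0,0,1],[0,0,0,0,0,0,1],[0,0,0,0,0,0,1],[0,0,0,0,0,0,1],[0,0,0,0,0,0,1],[0,0,0,0,0,0,1],[0,0,0,0,0,0,1],[0,0,0,0,0,0,1],[0,0,0,0,0,0,1],[0,0,0,0,0,0,1]],
  ],
)

```text
time_s: 19.1
tcp_pos: [0.4148, 0.0546, 0.2758]
orientation: [-0.026, 1.0, -0.0, 0.0]
ft_force: [-0.3, -0.4, 0.5]
grip_width: 0.004
```

```bash
python3 - <<'E'
from h import *
import pickle
c=camera('scene'); d=camera('side'); c0,d0=pickle.load(open('fin.pkl','rb'))
def match(I0,I1,p,r=8,R=26):
    p=np.round(p).astype(int); t=I0[p[1]-r:p[1]+r+1,p[0]-r:p[0]+r+1]; w=I1[p[1]-R:p[1]+R+1,p[0]-R:p[0]+R+1]
    _,v,_,l=cv2.minMaxLoc(cv2.matchTemplate(w,t,cv2.TM_CCOEFF_NORMED)); return np.array(l)-(R-r)
for a,b in (((382,192),(254,219)),((348,148),(335,258))): print(match(c0['color'],c['color'],a),match(d0['color'],d['color'],b))
ctrl.sign_off()
E
```

```text
[3 2] [-4 -3]
[ 2 -3] [-6 -9]
the job is handed in; nothing more can be done
```

The wide arm is on the rack with both claws in the slots, pressed down to the sills and let go. I handed the job in at about 19 s, with the gripper clear of everything.

- **Sag and repair:** after the first release the arm sagged about 5.6° front-down. I pressed down again next to the plate and it stopped hard. Then I pushed the front post back until the plate stopped against the uprights.
- **Last checks:** tilt was about 2°, and the arm did not move between two looks about 1 s apart. While it was still sagged, its origin measured within about 3 mm of home on each axis; I did not recalculate that after levelling. The short arm showed no shift in the scene picture.
- **Not confirmed:** I could not see the bar snap under the roller. I infer it from the final height, the hard stop and the bar being hidden below the roller. The initial sag may mean the lock leaves some play. One check disagreed: lip heights read straight from the images were 4 to 10 mm high. The same reading was already off at the start and at entry, and the change from entry to pressed came out right.

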